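Unlock the chute shutter and let the marbles down

ROBOT

A 6-joint arm with a two-finger parallel gripper is mounted at the origin on the work surface. World frame = base frame: x ahead of the robot, y to its left, z up, the work surface at z = 0. Lengths are in m, angles in rad, forces in N, time in s.
With the tool pointing down it reaches from about 0.35 to 0.975 m from the base axis. Payload 4.9 kg.
Tool frame: the origin (TCP) lies on the centre line of the jaws, within the pads' length; the fingertips stand 11 mm ahead of it and the grasp point (between the pads) lies 8 mm behind it; z points along the fingers, y is the direction in which the jaws open and shut (so a half turn about z gives the same grasp; the last joint's range is limited). The gripper opens to 85 mm and grips with 20 to 120 N. Pads are 22 mm wide; open, the fingers measure 114 mm over their backs; the gripper's body (76 mm by 85 mm) begins 54 mm behind the grasp point. The pads swing forward as they close: fully open they stand 13 mm farther back than shut.
Start: joints at [1.119, 0.053, 1.613, -0, 1.476, -0.119], TCP at [0.204, 0.591, 0.242] pointing down, gripper open.
Joint ranges: [-3.01, 3.01], [-1.01, 2.22], [0.06, 2.58], [-1.02, 4.17], [0.09, 2.62], [-3.14, 3.14]. Speed limits (rad/s): [2.57, 2.57, 3.14, 3.14, 3.14, 3.14].

INTERFACE

Orientations are given as a rotation vector (axis times angle).
In Python, from station import ctrl gives the robot as it stands.
- The arm moves only by the shell command python3 -m crank 'ROWS' [OPENING] [FORCE]. ROWS is JSON, a list of rows, each an object of numbers: "x", "y", "z": the shift along the tool's x, y, z as a fraction of full scale; "roll": the turn about the tool's z as a fraction of full scale. In form: [{"x": .., "y": .., "z": .., "roll": ..}, ...]. A call has 1 to 10 rows; each row shifts and turns the commanded pose from where the row before left it, along the tool's axes as they then stand; what a row does not reach is not made up. Full scale, the value 1, is 0.06 m for a shift and 0.12 rad for a turn. A row lasts 1/8 s, in which the tool goes at most 62.5 mm and 10.7 degrees, less where a joint would pass 70% of its speed; a pose out of reach is approached as far as the arm can. A call with a number of a shift or a turn outside -1 to 1 is refused whole. A call with a gripper value outside its range is refused whole. OPENING is the closure, from 0 (fully open) to 1 (shut), set as the call begins (- or left out, the last holds). The fingers move at their own pace and stop on an object; FORCE is the grip in N (left out, the last holds). Time passes only in rows, so rows that do not move let the fingers close. It gives the time, the measured TCP pose, the force and the opening at its end, in the units of the state.
- ctrl.get_obs(): the state, without advancing time (a new reading comes with each control period).
- ctrl.get_image(name): name is "scene" or "top" or "wrist"; returns a dict with "img" (480x640x3 uint8, red, green, blue), "K" (3x3 intrinsics, pixels), "rvec" (rotation vector, rad) and "tvec" (3), from world to camera coordinates, as OpenCV has them. Camera axes: x right, y down, z forward; pixel columns grow to the right and rows downward; lengths in m; the calibration is good to about 2 mm. A picture is of the moment at which its call begins. There is no depth.
- ctrl.finish_job(): hands the job in, once; it reports no verdict.
The state is a dict: "t": time; "q": joint angles; "dq": joint speeds; "effort": joint torques, N m; "tool_pos": TCP position; "tool_rot": TCP orientation; "contact_force": force on the tool from outside, world axes, zero at the start; "wrist_torque": the same for the moment, N m; "opening": finger opening in m.
Only numpy, scipy, OpenCV 4.12 (cv2) and the standard library are available. Lean on these libraries where they do the work, as an engineer would, in place of code of your own. Each camera call takes 0.05 s, during which the arm holds its last target.

TASK

Let the two amber marbles waiting in the chute run down into the catch box: pull the shutter's spring pin out by its orange T-handle, turn it until it drops into its rest notch and stays out, and let go of it; then slide the shutter fully open by its wooden knob, so that the marbles roll down by themselves. Leave the shutter fully open with the pin resting out, and let everything else on the bench stay where it is.

Things in the scene. Friction and masses are not known exactly. Their poses are not given: they have to be found in the camera images.
- chute: galvanised steel chute on legs, fixed. Origin on the slab below its mouth (low end); x level, up-chute; y to its left; z up. Trough 60 mm wide inside, walls 34 mm high, 360 mm long, sloping 30 degrees, floor 100 mm above the slab at the mouth. The shutter stands across it 120 mm up the slope; its flange runs in guides out to the left, under the pin's bracket 58 mm left of the middle
- pin_grip (a point): centre of the spring pin's orange T-handle, a bar 46 mm long (x), 13 mm thick (y), 17 mm high on a 13 mm stem. z is the pin's axis, square to the chute floor: it leans 30 degrees from vertical towards the mouth. At home x points up the slope. Below it a fixed castellated collar, 40 mm across, its top 24 mm under this point when the pin is home
- pin_pull (a joint): m, pin pulled out along z of pin_grip: 0 home (shutter locked), 0.019 stop. Its spring pulls back with 6 N at home, 11 N at 0.016. A cross pin between the collar's dogs keeps it from turning until it is 0.014 or more out. Let down in a rest notch it stays at about 0.009; from 0.006 the shutter is free
- pin_turn (a joint): rad, turn of the T-handle about its axis, positive anticlockwise seen from above, 0 at home. Rest notches at +1.05 and -1.05 (60 degrees, either way serves), 5 mm deep, with rounded edges that lead the cross pin in from about 0.2 either side; stops at +-1.35. Turns easily once pulled out
- shutter_grip (a point): centre of the shutter's round brown wooden knob, 26 mm across, 33 mm high, on a 12 mm stem; the flat flange under it is 39 mm below this point. z is square to the chute floor (30 degrees from vertical), x up the slope, y the sliding direction, level, to the chute's left. It starts 72 mm left of the pin's axis
- shutter (a joint): m, how far the shutter is slid out to the chute's left along y of shutter_grip: 0 shut, 0.070 fully open at its stop. It slides with about 3 N and stays where it is left; the home pin locks it
- marble_a_center (a point): centre of an amber glass marble, 25 mm across, 20 g, lying in the trough against the shutter's upper side, to the left
- marble_b_center (a point): centre of the other amber glass marble, the same, to the right
- marble_a: the left marble as a body (its origin turns with it as it rolls)
- marble_b: the right marble as a body (its origin turns with it as it rolls)
- catch_box: open cypress catch box fixed on the slab under the chute's mouth, 160 (x) x 170 (y) mm, 85 mm high, walls and floor 8 mm thick; origin at the centre of its underside, x away from the robot as the chute's
- spokeshave: red-painted steel spokeshave, 250 mm long along its x, 32 mm wide, 35 mm high, lying on the slab; origin at the centre of its underside. Not to be moved
- counter_pot: squat black ebony counter pot, 98 mm across, 52 mm high, holding grey seeds; origin at the centre of its underside. Not to be moved
- offcut: brown neem wood offcut, 110 x 45 x 34 mm, long side along its x; origin at the centre of its underside. Not to be moved
- hardwood_peg: tapered dark hardwood peg standing on its 30 mm wide end, 90 mm high; origin at the centre of its underside. Not to be moved
- gouge: carving gouge lying along its x, 240 mm long, 25 mm thick wooden handle to its -x; origin under the ferrule between handle and blade. Not to be moved
- mallet: round dark wooden carver's mallet standing on its head, 82 mm across, 215 mm high, handle up; origin at the centre of its underside. Not to be moved
Things that resemble listed ones, but are neither listed nor needed, are in the scene too. Leave any green look-alike of the catch_box alone.

How it is judged:
By the outcome, as a careful person would: the job done as asked, in the order asked, and still so for the second after the job is handed in, with the robot touching nothing.
It also fails if it takes over 51 s, if anything falls off the work surface, if the arm or the gripper's body presses on something with over 40 N, if the wrist force passes 120 N, or if a joint passes its speed limit or range.

## Working session

There is one attempt and no reset: what is moved stays moved. The work goes in short steps, Python scripts to look and compute and a shell command to move; the robot and the scene stay as the last step left them, time stands still between calls to the robot, and variables do not carry over. Pictures are saved under pics/ and viewed, and the job is handed in when it is done.

```bash
ls; mkdir -p pics; python3 - <<'E'
from station import ctrl
import cv2,json
o=ctrl.get_obs()
for k in o: print(k,o[k])
for n in ("scene","top","wrist"):
    d=ctrl.get_image(n); cv2.imwrite(f"pics/{n}0.png",d["img"][:,:,::-1]); print(n,d["K"],d["rvec"],d["tvec"])
E
```

```text
pics
t 0.0
q [ 1.11900404e+00  5.33582410e-02  1.61428778e+00  1.85094628e-05
  1.47598442e+00 -1.19026151e-01]
dq [ 0.00076532  0.0013442  -0.00136572  0.00049082  0.00022705  0.00027334]
effort [-1.87463284e-04 -3.93695140e+01 -3.70169020e+01 -1.61901248e-04
  7.36112619e-03 -6.52082122e-07]
tool_pos [0.20391118 0.59017291 0.24106585]
tool_rot [-5.20203996e-01 -3.09762283e+00  3.06273230e-03]
contact_force [-0.64883208 -0.72654973  0.69431204]
wrist_torque [-0.02532945 -0.07976483  0.02399634]
opening 0.08525907152880022
scene [[450.10276265   0.         313.78074672]
 [  0.         450.10276265 236.8666348 ]
 [  0.           0.           1.        ]] [ 1.14804726  2.36798938 -1.00526571] [ 0.27039826 -0.1732021   1.53110198]
top [[584.00840332   0.         299.82831381]
 [  0.         584.00840332 236.75713898]
 [  0.           0.           1.        ]] [ 2.12272379 -2.13039505  0.19652987] [0.05864938 0.51014531 1.80539299]
wrist [[339.62867228   0.         315.19870755]
 [  0.         339.62867228 235.51252094]
 [  0.           0.           1.        ]] [-2.35314712 -1.67538778 -0.24927516] [-0.62499706 -0.0359128   0.37920753]
```

View pics/scene0.png

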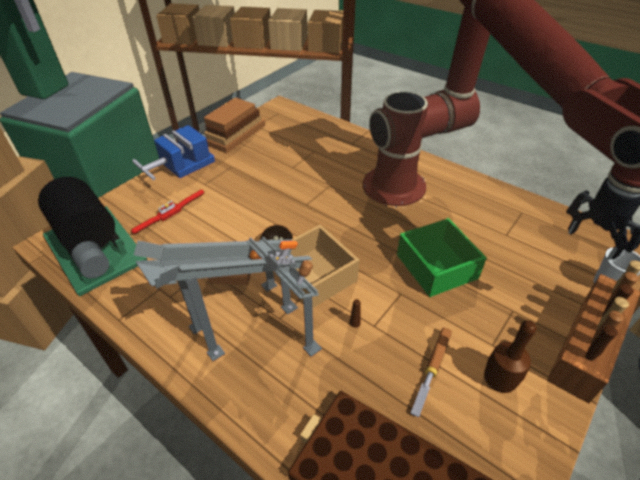

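View pics/top0.png

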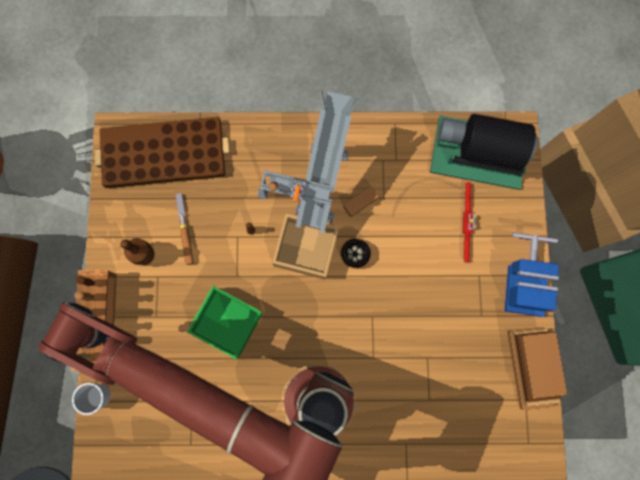

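View pics/wrist0.png

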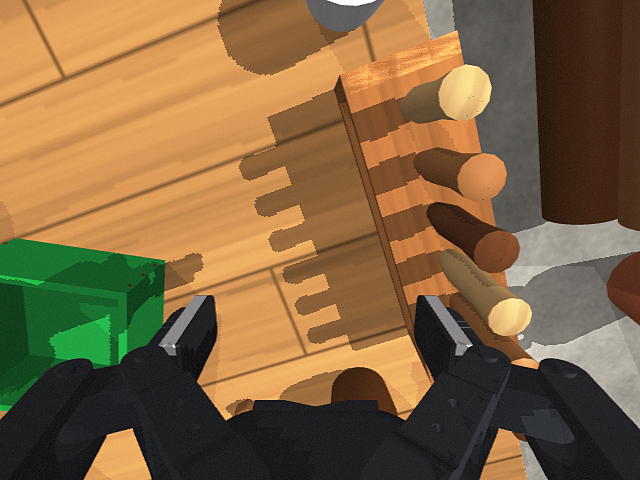

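```bash
python3 - <<'E'
import cv2,numpy as np
a=cv2.imread("pics/scene0.png")[220:330,210:350]; b=cv2.imread("pics/top0.png")[150:240,240:360]
cv2.imwrite("pics/crop_s.png",cv2.resize(a,None,fx=5,fy=5,interpolation=cv2.INTER_CUBIC))
cv2.imwrite("pics/crop_t.png",cv2.resize(b,None,fx=6,fy=6,interpolation=cv2.INTER_CUBIC))
E
```

```text
(no output)
```

View pics/crop_s.png

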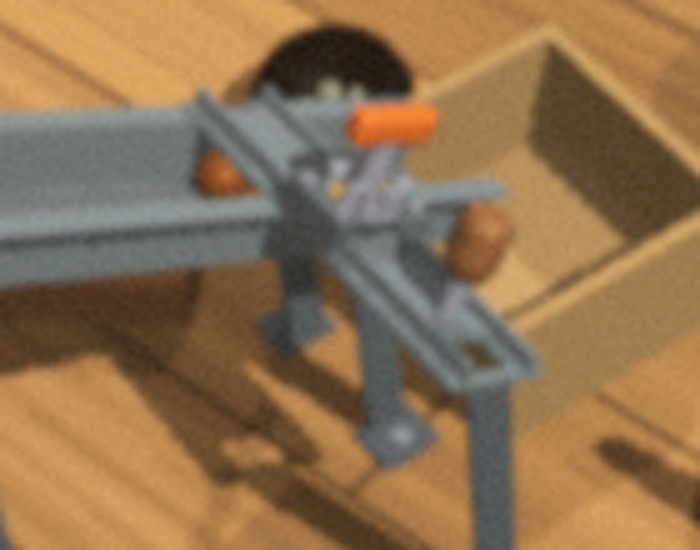

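View pics/crop_t.png

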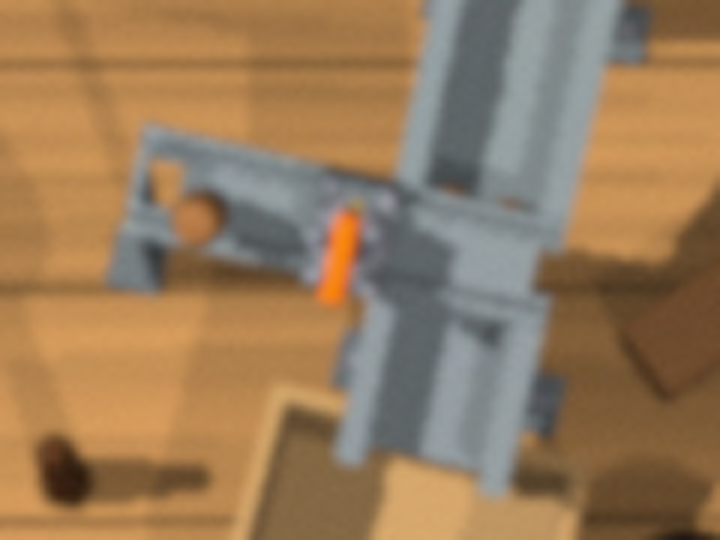

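The scene crop shows the orange T-handle near (288,245) and the brown knob near (306,268). In the top view they are near (297,192) and (273,186). There is one orange T and one knob on the shutter flange. The peg and the other wooden pieces stand on the slab, and the tan box (not the green one) is under the mouth. Next I triangulate.

```bash
cat > h.py <<'E'
import cv2,numpy as np
from scipy.spatial.transform import Rotation as R
def P(d):
    M=np.c_[R.from_rotvec(d["rvec"]).as_matrix(),np.array(d["tvec"])]; return np.array(d["K"])@M
def ray(d,uv):
    Rm=R.from_rotvec(d["rvec"]).as_matrix(); c=-Rm.T@np.array(d["tvec"])
    r=Rm.T@np.linalg.inv(d["K"])@np.array([uv[0],uv[1],1.]); return c,r/np.linalg.norm(r)
def tri(d1,u1,d2,u2):
    c1,r1=ray(d1,u1);c2,r2=ray(d2,u2)
    s=np.linalg.lstsq(np.c_[r1,-r2],c2-c1,rcond=None)[0]
    a=c1+s[0]*r1;b=c2+s[1]*r2; return (a+b)/2,np.linalg.norm(a-b)
def onplane(d,uv,z):
    c,r=ray(d,uv); return c+r*(z-c[2])/r[2]
def proj(d,X):
    p=P(d)@np.r_[X,1]; return p[:2]/p[2]
def mask(img,lo,hi,roi):
    h=cv2.cvtColor(img,cv2.COLOR_RGB2HSV); m=cv2.inRange(h,np.array(lo),np.array(hi))
    z=np.zeros_like(m); x0,y0,x1,y1=roi; z[y0:y1,x0:x1]=m[y0:y1,x0:x1]; return z
def blob(m):
    n,l,s,c=cv2.connectedComponentsWithStats(m)
    i=1+np.argmax(s[1:,4]); pts=np.argwhere(l==i)[:,::-1]
    return c[i],s[i],cv2.minAreaRect(pts.astype(np.float32))
E
python3 - <<'E'
from station import ctrl
from h import *
s=ctrl.get_image("scene");t=ctrl.get_image("top")
ol,oh=(5,200,180),(16,255,255)
hs=blob(mask(s["img"],ol,oh,(270,235,305,255))); ht=blob(mask(t["img"],ol,oh,(285,175,310,205)))
print(hs,ht)
for im,(x,y) in ((s["img"],(306,268)),(t["img"],(273,186))):
    print(cv2.cvtColor(im,cv2.COLOR_RGB2HSV)[y-1:y+2,x-1:x+2].tolist())
H,e=tri(s,hs[0],t,ht[0]);print("handle",H,e)
print("knob rough",tri(s,(306,268.2),t,(273,186.3)))
kl,kh=(5,110,60),(16,215,230)
for d,roi in ((s,(297,258,316,278)),(t,(265,178,281,195))):
    print(blob(mask(d["img"],kl,kh,roi)))
E
```

```text
(array([288.109375, 244.84375 ]), array([281, 243,  15,   5,  64], dtype=int32), ((288.0, 245.0), (4.0, 14.0), 90.0)) (array([296.27777778, 193.        ]), array([294, 186,   5,  15,  36], dtype=int32), ((296.3411560058594, 192.96470642089844), (2.820096254348755, 14.317411422729492), 12.528807640075684))
[[[13, 151, 152], [13, 149, 159], [13, 150, 168]], [[13, 154, 137], [13, 154, 147], [12, 156, 154]], [[14, 157, 135], [13, 158, 140], [13, 162, 142]]]
[[[14, 152, 184], [14, 151, 177], [14, 156, 160]], [[14, 154, 186], [14, 150, 182], [14, 155, 170]], [[14, 155, 181], [14, 154, 179], [14, 156, 170]]]
handle [0.60259276 0.0669979  0.23984157] 0.0001340973362697976
knob rough (array([0.62508935, 0.13527082, 0.2292163 ]), np.float64(0.0020608048109421787))
(array([305.91907514, 268.01734104]), array([298, 261,  17,  16, 173], dtype=int32), ((306.00006103515625, 267.5000305175781), (11.97797679901123, 17.38396453857422), 32.00538635253906))
(array([270.76699029, 186.02912621]), array([265, 178,  13,  17, 103], dtype=int32), ((270.8514709472656, 186.01486206054688), (17.114639282226562, 10.64689826965332), 84.2894058227539))
```

```bash
cat >> h.py <<'E'
def plan(o,target,yaw=None):
    """target tool-axis shift/60mm, and roll/0.12 so tool y lies along heading yaw (mod pi)"""
    Rm=R.from_rotvec(o["tool_rot"]).as_matrix()
    d=Rm.T@(np.array(target)-np.array(o["tool_pos"]))
    print("tilt z",Rm[:,2].round(4),"y heading",np.degrees(np.arctan2(Rm[1,1],Rm[0,1])).round(2),"shift full-scales",(d/.06).round(3))
    if yaw is not None:
        h=np.arctan2(Rm[1,1],Rm[0,1]); a=(yaw-h+np.pi/2)%np.pi-np.pi/2
        print("roll (before or after shift) tool-z turn fs",(-a/.12).round(3),"deg world",np.degrees(a).round(2))
        Rn=R.from_rotvec([0,0,a]).as_matrix()@Rm
        print("shift in axes after roll",(Rn.T@(np.array(target)-np.array(o["tool_pos"]))/.06).round(3))
E
python3 - <<'E'
from station import ctrl
from h import *
t=ctrl.get_image("top");g=cv2.cvtColor(t["img"],cv2.COLOR_RGB2GRAY)
for n,a,b,z in (("guide back",(265,170.8),(306.7,181.7),.2),("box top edge",(286.5,215),(337.5,231.5),.085),("box side",(286,215),(274.5,264),.085)):
    A=onplane(t,a,z);B=onplane(t,b,z);d=A-B;print(n,A.round(3),B.round(3),np.degrees(np.arctan2(d[1],d[0])))
ht=ray(t,(296.3,193))
# handle bar ends in top (bar inclined 30 deg, ~ +-11.5mm in z)
plan(ctrl.get_obs(),(.55,.075,.40),np.radians(105))
E
```

```text
guide back [0.681 0.16  0.2  ] [0.647 0.036 0.2  ] 74.66207551728756
box top edge [0.573 0.098 0.085] [ 0.519 -0.06   0.085] 71.49634154755434
box side [0.573 0.1   0.085] [0.418 0.135 0.085] -12.888139732095896
tilt z [-3.e-04 -6.e-04 -1.e+00] y heading 70.93 shift full-scales [-8.256 -6.239 -2.632]
roll (before or after shift) tool-z turn fs -4.955 deg world 34.07
shift in axes after roll [-3.345 -9.793 -2.629]
```

```bash
python3 - <<'E'
from station import ctrl
from h import *
w=ctrl.get_image("wrist");o=ctrl.get_obs()
Rm=R.from_rotvec(o["tool_rot"]).as_matrix();c,r=ray(w,(320,240))
print("cam in tool",Rm.T@(c-o["tool_pos"]),"view dir tool",Rm.T@r)
plan(o,(.60,.10,.42),np.radians(75.5))
E
```

```text
cam in tool [ 0.07612062  0.00072534 -0.13113687] view dir tool [-0.30535095  0.01447767  0.95212982]
tilt z [-2.e-04 -5.e-04 -1.e+00] y heading 70.93 shift full-scales [-8.907 -5.574 -2.964]
roll (before or after shift) tool-z turn fs -0.664 deg world 4.57
shift in axes after roll [-8.435 -6.265 -2.964]
```

```bash
python3 -m crank '[{"z":-1,"roll":-0.66},{"x":-0.4,"z":-1},{"x":-1,"y":-0.74,"z":-0.96},{"x":-1,"y":-0.79},{"x":-1,"y":-0.79},{"x":-1,"y":-0.79},{"x":-1,"y":-0.79},{"x":-1,"y":-0.79},{"x":-1,"y":-0.79},{"x":-1,"y":-0.79}]'
```

```text
validation failed for argument at $[0]...
```

```bash
python3 -m crank '[{},{}]' 0.5 40; python3 - <<'E'
from station import ctrl
from h import *
w=ctrl.get_image("wrist");o=ctrl.get_obs();cv2.imwrite("pics/w1.png",w["img"][:,:,::-1])
plan(o,(.60,.10,.42),np.radians(75.5));print(o["t"],o["tool_pos"],o["opening"],o["contact_force"])
E
```

```text
tilt z [-2.e-04 -3.e-04 -1.e+00] y heading 70.93 shift full-scales [-8.907 -5.574 -2.964]
roll (before or after shift) tool-z turn fs -0.664 deg world 4.57
shift in axes after roll [-8.435 -6.266 -2.963]
0.4 [0.20410439 0.59062243 0.2421027 ] 0.08532116005956634 [-0.02502246 -0.02858848  0.5300517 ]validation failed for argument at $[0]...
```

```bash
python3 -m crank '[{"x":0,"y":0,"z":-1,"roll":-0.66},{"x":-0.4,"y":0,"z":-1,"roll":0},{"x":-1,"y":-0.74,"z":-0.96,"roll":0},{"x":-1,"y":-0.79,"z":0,"roll":0},{"x":-1,"y":-0.79,"z":0,"roll":0},{"x":-1,"y":-0.79,"z":0,"roll":0},{"x":-1,"y":-0.79,"z":0,"roll":0},{"x":-1,"y":-0.79,"z":0,"roll":0},{"x":-1,"y":-0.79,"z":0,"roll":0},{"x":-1,"y":-0.79,"z":0,"roll":0}]' 0.5 60
python3 - <<'E'
from station import ctrl
from h import *
w=ctrl.get_image("wrist");o=ctrl.get_obs();cv2.imwrite("pics/w1.png",w["img"][:,:,::-1])
plan(o,(.60,.10,.42),np.radians(75.5));print(o["t"],o["tool_pos"],o["opening"],o["contact_force"])
E
```

```text
t: 1.65
tool_pos: [0.5229, 0.1959, 0.3988]
tool_rot: [0.397, 3.116, 0.001]
contact_force: [0.6, 0.1, 0.4]
opening: 0.0428
tilt z [ 0.0022 -0.005  -1.    ] y heading 75.04 shift full-scales [-1.573 -1.136 -0.359]
roll (before or after shift) tool-z turn fs -0.068 deg world 0.46
shift in axes after roll [-1.563 -1.149 -0.359]
1.7 [0.52649916 0.19012826 0.39787643] 0.0426749635587248 [ 1.00970144 -3.94067521 -1.02958459]
```

View pics/w1.png

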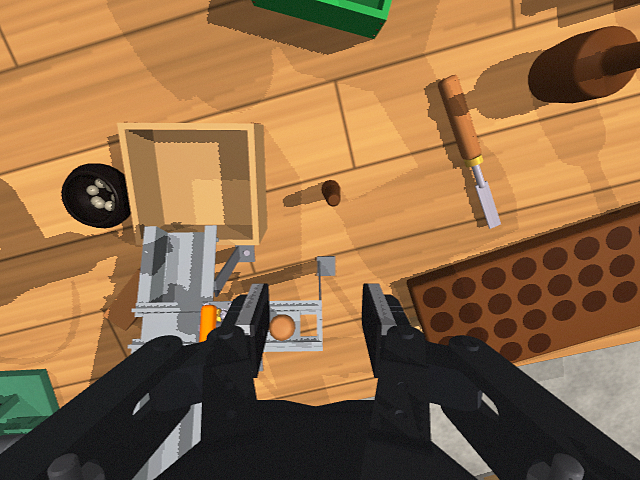

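```bash
python3 -m crank '[{"x":-0.7,"y":-0.8,"z":0,"roll":0},{"x":-0.7,"y":-0.8,"z":0,"roll":0},{"x":0,"y":0,"z":0,"roll":0},{"x":0,"y":0,"z":0,"roll":0},{"x":0,"y":0,"z":0,"roll":0}]'
python3 - <<'E'
from station import ctrl
from h import *
w=ctrl.get_image("wrist");o=ctrl.get_obs();cv2.imwrite("pics/w2.png",w["img"][:,:,::-1])
print(o["t"],o["tool_pos"],o["contact_force"])
import pickle;pickle.dump(w,open("w2.pkl","wb"))
E
```

```text
t: 2.33
tool_pos: [0.5776, 0.0874, 0.3988]
tool_rot: [0.394, 3.116, 0.001]
contact_force: [0.7, 0.8, 0.0]
opening: 0.0427
2.375 [0.57764862 0.0874398  0.39884055] [-0.75243359 -0.06213856 -0.55965684]
```

View pics/w2.png

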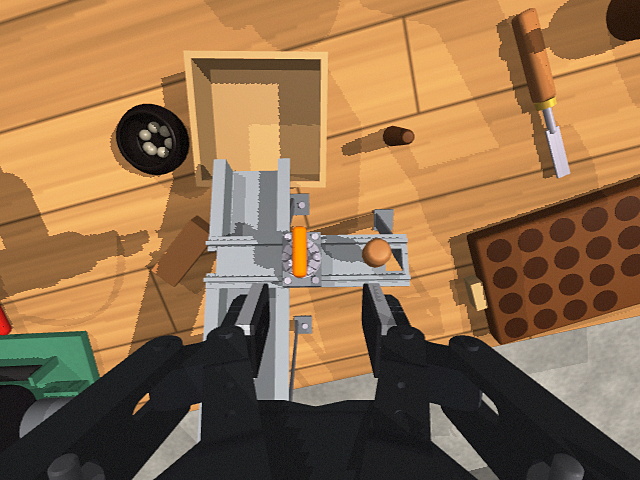

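The wrist view shows the orange T at (300,250), the knob at (376,252), and the guide rails nearly level across the image. Now I measure it across the three views.

```bash
python3 - <<'E'
from station import ctrl
from h import *
import pickle
w=pickle.load(open("w2.pkl","rb"));s=ctrl.get_image("scene");t=ctrl.get_image("top")
hw=blob(mask(w["img"],(5,190,120),(20,255,255),(285,215,315,290)));print(hw)
kw=blob(mask(w["img"],(5,90,60),(20,220,255),(355,232,390,272)));print(kw)
us=(288.1,244.8)
print("H w-s",tri(w,hw[0],s,us)); print("H w-t",tri(w,hw[0],t,(296.3,193)))
print("K w-s",tri(w,kw[0],s,(305.9,268.0)))
c=cv2.resize(w["img"][200:300,200:420],None,fx=3.6,fy=3.6,interpolation=cv2.INTER_CUBIC)
cv2.imwrite("pics/w2c.png",c[:,:,::-1])
E
```

```text
(array([299.19436202, 251.40504451]), array([292, 226,  15,  52, 674], dtype=int32), ((299.0, 251.5), (51.0, 14.0), 90.0))
(array([376.76548673, 253.22566372]), array([362, 238,  28,  33, 678], dtype=int32), ((375.5, 254.0), (32.0, 27.0), 90.0))
H w-s (array([0.60184475, 0.06692416, 0.23912576]), np.float64(0.0008990825767527737))
H w-t (array([0.60393702, 0.06671357, 0.23336999]), np.float64(0.0008626982087820553))
K w-s (array([0.6247154 , 0.13610405, 0.22988763]), np.float64(0.00011239052387785817))
```

View pics/w2c.png

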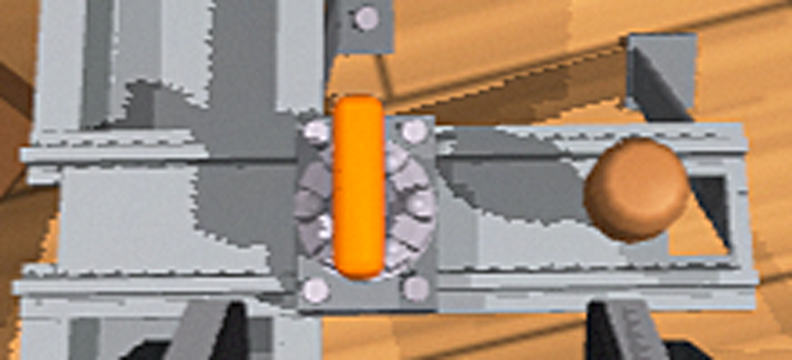

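```bash
python3 - <<'E'
from station import ctrl
from h import *
import pickle
w=pickle.load(open("w2.pkl","rb"))
for a,b,z in (((204.2,277.8),(409.7,281.9),.21),((205.6,241.7),(407,238),.2)):
    d=onplane(w,b,z)-onplane(w,a,z);print(np.degrees(np.arctan2(d[1],d[0])))
o=ctrl.get_obs();plan(o,(.6039,.0667,.2325),np.radians(75.5))
E
```

```text
74.25958032800901
76.61969275818811
tilt z [ 4.e-04  1.e-04 -1.e+00] y heading 75.58 shift full-scales [-0.507 -0.223  2.772]
roll (before or after shift) tool-z turn fs 0.011 deg world -0.08
shift in axes after roll [-0.507 -0.222  2.772]
```

```bash
python3 -m crank '[{"x":-0.5,"y":-0.22,"z":0.8,"roll":0},{"x":0,"y":0,"z":0.8,"roll":0},{"x":0,"y":0,"z":0.4,"roll":0},{"x":0,"y":0,"z":0,"roll":0},{"x":0,"y":0,"z":0,"roll":0}]' 0.6 60
python3 - <<'E'
from station import ctrl
from h import *
w=ctrl.get_image("wrist");o=ctrl.get_obs();cv2.imwrite("pics/w3.png",w["img"][:,:,::-1])
plan(o,(.6039,.0667,.2325),np.radians(75.5))
E
```

```text
t: 3.1
tool_pos: [0.6044, 0.0662, 0.2804]
tool_rot: [0.396, 3.114, 0.0]
contact_force: [-0.6, 1.0, 0.4]
opening: 0.0343
tilt z [ 3.7e-03 -1.0e-04 -1.0e+00] y heading 75.51 shift full-scales [0.018 0.006 0.809]
roll (before or after shift) tool-z turn fs 0.001 deg world -0.01
shift in axes after roll [0.018 0.006 0.809]
```

View pics/w3.png

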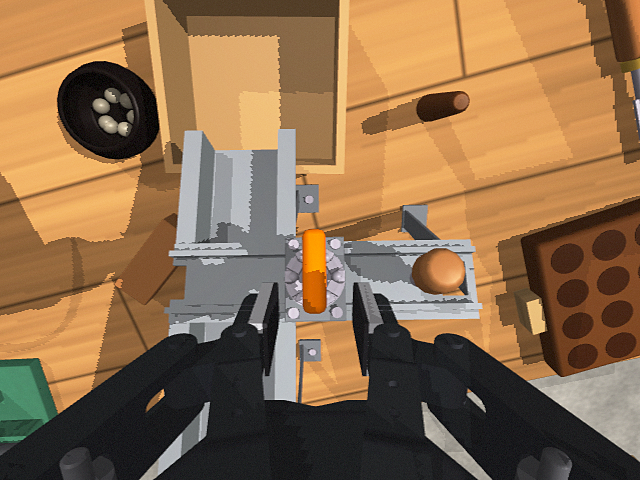

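The bar at (314,272) is centred between the pads (268..362). I descend and grip.

```bash
python3 -m crank '[{"x":0,"y":0,"z":0.5,"roll":0},{"x":0.02,"y":0,"z":0.31,"roll":0},{"x":0,"y":0,"z":0,"roll":0},{"x":0,"y":0,"z":0,"roll":0}]'
python3 - <<'E'
from station import ctrl
from h import *
w=ctrl.get_image("wrist");o=ctrl.get_obs();cv2.imwrite("pics/w4.png",w["img"][:,:,::-1])
print(o["tool_pos"],o["contact_force"])
s=ctrl.get_image("scene")["img"][190:310,220:360]
cv2.imwrite("pics/s4.png",cv2.resize(s,None,fx=5,fy=5,interpolation=cv2.INTER_CUBIC)[:,:,::-1])
E
```

```text
t: 3.65
tool_pos: [0.6032, 0.066, 0.2312]
tool_rot: [0.397, 3.115, 0.0]
contact_force: [0.4, 0.1, 1.2]
opening: 0.0339
[0.60339404 0.06604519 0.2315008 ] [-0.0581787   0.12574044  0.37407828]
```

View pics/w4.png

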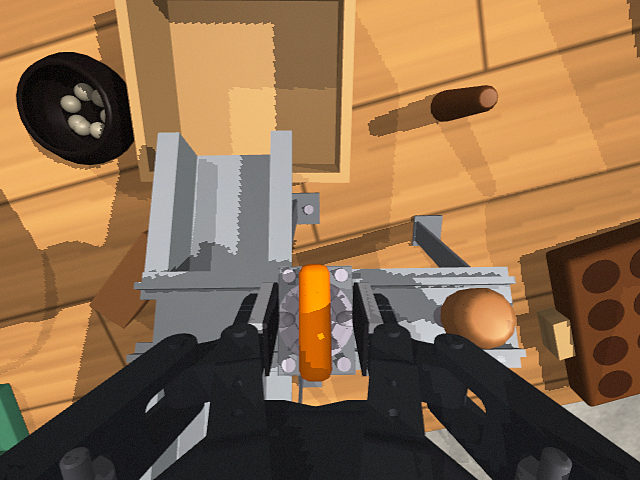

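View pics/s4.png

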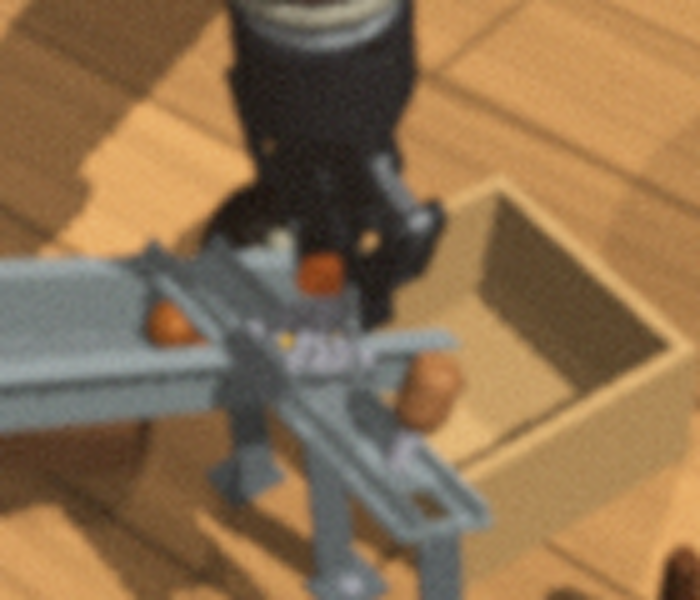

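```bash
python3 -m crank '[{"x":0,"y":0,"z":0,"roll":0},{"x":0,"y":0,"z":0,"roll":0},{"x":0,"y":0,"z":0,"roll":0},{"x":0,"y":0,"z":0,"roll":0}]' 1 70
```

```text
t: 4.25
tool_pos: [0.603, 0.0659, 0.231]
tool_rot: [0.397, 3.115, 0.0]
contact_force: [-1.5, -1.1, 5.8]
opening: 0.0121
```

```bash
python3 -m crank '[{"x":0.046,"y":0,"z":-0.08,"roll":0},{"x":0.046,"y":0,"z":-0.08,"roll":0},{"x":0.046,"y":0,"z":-0.08,"roll":0},{"x":0,"y":0,"z":0,"roll":0},{"x":0,"y":0,"z":0,"roll":0}]'
python3 - <<'E'
from station import ctrl
from h import *
w=ctrl.get_image("wrist");o=ctrl.get_obs();cv2.imwrite("pics/w5.png",w["img"][:,:,::-1])
print(o["tool_pos"],o["contact_force"],o["opening"])
E
```

```text
t: 4.88
tool_pos: [0.5962, 0.0675, 0.2426]
tool_rot: [0.397, 3.112, -0.001]
contact_force: [10.0, -2.3, -6.1]
opening: 0.0117
[0.5962051  0.06751135 0.2425256 ] [10.54368962 -1.97873453 -6.80802137] 0.012105468716828598
```

View pics/w5.png

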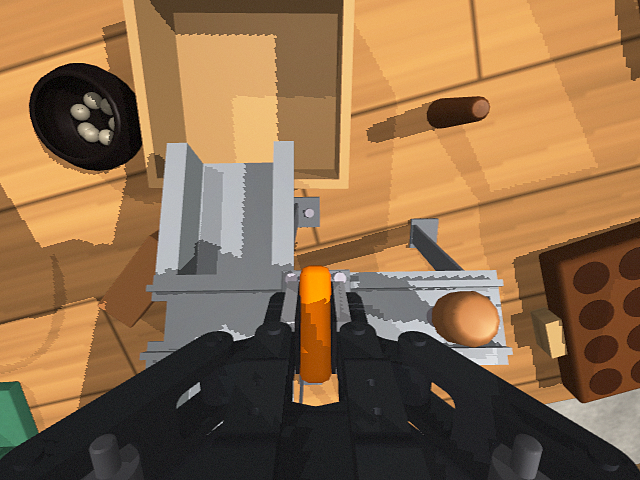

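```bash
python3 -m crank '[{"x":0,"y":0,"z":-0.03,"roll":0},{"x":0,"y":0,"z":-0.03,"roll":0},{"x":0,"y":0,"z":0,"roll":0},{"x":0,"y":0,"z":0,"roll":0}]'
```

```text
t: 5.42
tool_pos: [0.5952, 0.0678, 0.2448]
tool_rot: [0.398, 3.116, -0.0]
contact_force: [8.2, -1.0, -9.0]
opening: 0.0119
```

```bash
python3 -m crank '[{"x":0,"y":0,"z":0,"roll":-0.8},{"x":0,"y":0,"z":0,"roll":-0.8},{"x":0,"y":0,"z":0,"roll":-0.8},{"x":0,"y":0,"z":0,"roll":0}]'
python3 - <<'E'
from station import ctrl
from h import *
w=ctrl.get_image("wrist");o=ctrl.get_obs();cv2.imwrite("pics/w6.png",w["img"][:,:,::-1])
print(o["tool_pos"],o["contact_force"],o["wrist_torque"],o["opening"],o["q"][5])
plan(o,o["tool_pos"])
E
```

```text
t: 5.92
tool_pos: [0.5949, 0.0658, 0.2446]
tool_rot: [0.049, -3.141, 0.01]
contact_force: [8.1, -2.9, -7.7]
opening: 0.0121
[0.59486455 0.06580194 0.24462449] [ 8.04671331 -2.70596163 -9.02933844] [-2.30293052 -1.03715397 -1.11621181] 0.011873980295355984 -1.612482344523054
tilt z [-6.0e-04 -6.1e-03 -1.0e+00] y heading 91.77 shift full-scales [0. 0. 0.]
```

View pics/w6.png

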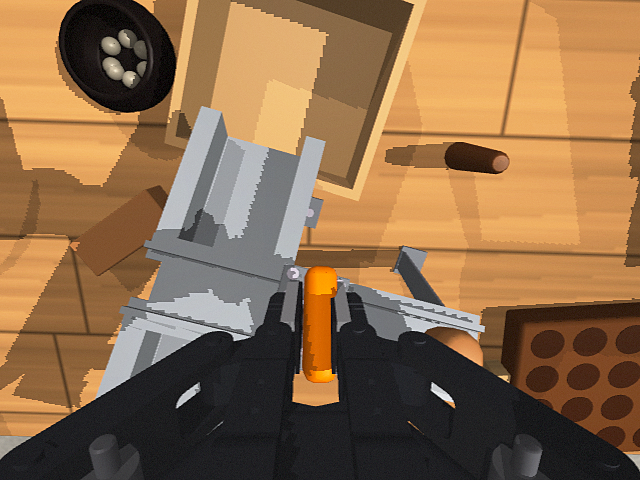

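```bash
python3 -m crank '[{"x":0,"y":0,"z":0,"roll":-0.8},{"x":0,"y":0,"z":0,"roll":-0.8},{"x":0,"y":0,"z":0,"roll":-0.8},{"x":0,"y":0,"z":0,"roll":0}]'
python3 - <<'E'
from station import ctrl
from h import *
w=ctrl.get_image("wrist");o=ctrl.get_obs();cv2.imwrite("pics/w7.png",w["img"][:,:,::-1])
print(o["tool_pos"],o["contact_force"],o["wrist_torque"],o["opening"],o["q"][5])
plan(o,o["tool_pos"])
E
```

```text
t: 6.48
tool_pos: [0.5948, 0.0648, 0.2448]
tool_rot: [0.498, -3.1, 0.014]
contact_force: [5.3, -3.9, -8.0]
opening: 0.0117
[0.59483918 0.06475913 0.24474433] [ 5.54037363 -4.29198338 -7.95702523] [-3.05717071 -1.22880452 -1.2853527 ] 0.012172573167994352 -1.899974254083431
tilt z [-5.0e-04 -8.9e-03 -1.0e+00] y heading 108.23 shift full-scales [0. 0. 0.]
```

View pics/w7.png

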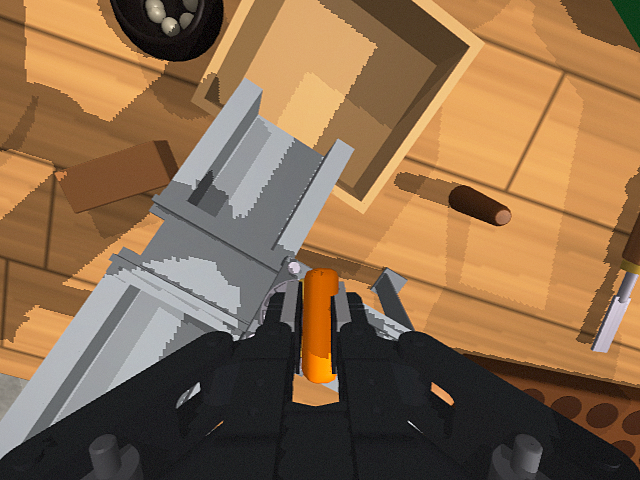

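```bash
python3 -m crank '[{"x":0,"y":0,"z":0,"roll":-0.8},{"x":0,"y":0,"z":0,"roll":-0.8},{"x":0,"y":0,"z":0,"roll":-0.8},{"x":0,"y":0,"z":0,"roll":-0.8},{"x":0,"y":0,"z":0,"roll":-0.8},{"x":0,"y":0,"z":0,"roll":0}]'
python3 - <<'E'
from station import ctrl
from h import *
w=ctrl.get_image("wrist");o=ctrl.get_obs();cv2.imwrite("pics/w8.png",w["img"][:,:,::-1])
print(o["tool_pos"],o["contact_force"],o["wrist_torque"],o["opening"],o["q"][5])
plan(o,o["tool_pos"])
s=ctrl.get_image("scene")["img"][190:310,220:360]
cv2.imwrite("pics/s8.png",cv2.resize(s,None,fx=5,fy=5,interpolation=cv2.INTER_CUBIC)[:,:,::-1])
E
```

```text
t: 7.28
tool_pos: [0.5938, 0.062, 0.2476]
tool_rot: [1.218, -2.886, 0.019]
contact_force: [-4.7, -16.7, 2.4]
opening: 0.0121
[0.59378487 0.06195564 0.24765505] [ -4.51696187 -17.37747471   2.88263337] [-3.7692392   0.54576754 -0.53400742] 0.012167115917492595 -2.3820531638501956
tilt z [-0.0033 -0.0144 -0.9999] y heading 135.75 shift full-scales [0. 0. 0.]
```

View pics/w8.png

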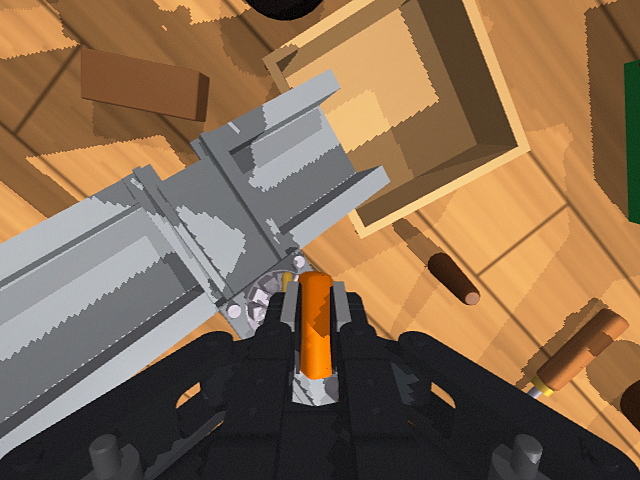

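View pics/s8.png

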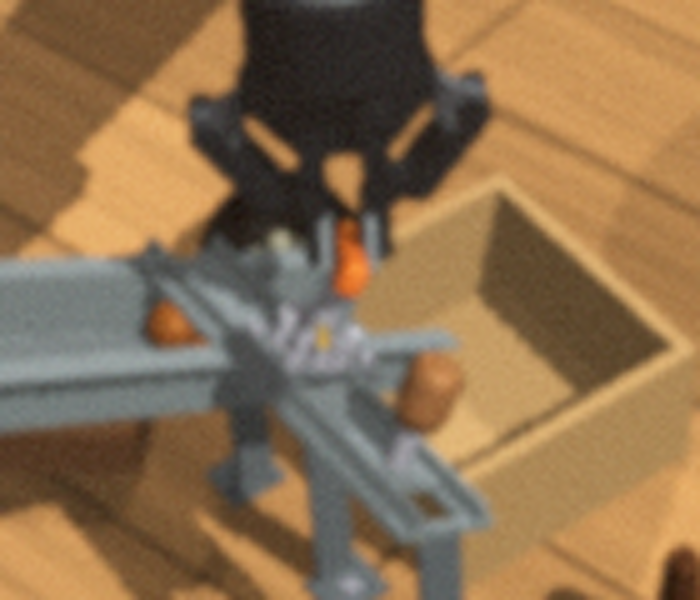

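```bash
python3 -m crank '[{"x":-0.01,"y":-0.017,"z":0.034,"roll":-0.4},{"x":-0.01,"y":-0.017,"z":0.034,"roll":0},{"x":-0.01,"y":-0.017,"z":0.034,"roll":0},{"x":0,"y":0,"z":0,"roll":0},{"x":0,"y":0,"z":0,"roll":0}]' 1 30
python3 - <<'E'
from station import ctrl
from h import *
o=ctrl.get_obs()
print(o["tool_pos"],o["contact_force"],o["wrist_torque"],o["opening"])
plan(o,o["tool_pos"])
s=ctrl.get_image("scene")["img"][190:310,220:360]
cv2.imwrite("pics/s9.png",cv2.resize(s,None,fx=5,fy=5,interpolation=cv2.INTER_CUBIC)[:,:,::-1])
E
```

```text
t: 8.0
tool_pos: [0.5946, 0.0616, 0.2475]
tool_rot: [1.284, -2.851, 0.014]
contact_force: [-26.5, -14.9, 26.2]
opening: 0.012
[0.59455502 0.06158589 0.24747323] [-26.52437193 -14.86513574  26.24399572] [-3.81137383  4.26113058 -0.58712586] 0.012016281454583465
tilt z [-0.0095 -0.0144 -0.9999] y heading 138.5 shift full-scales [0. 0. 0.]
```

View pics/s9.png

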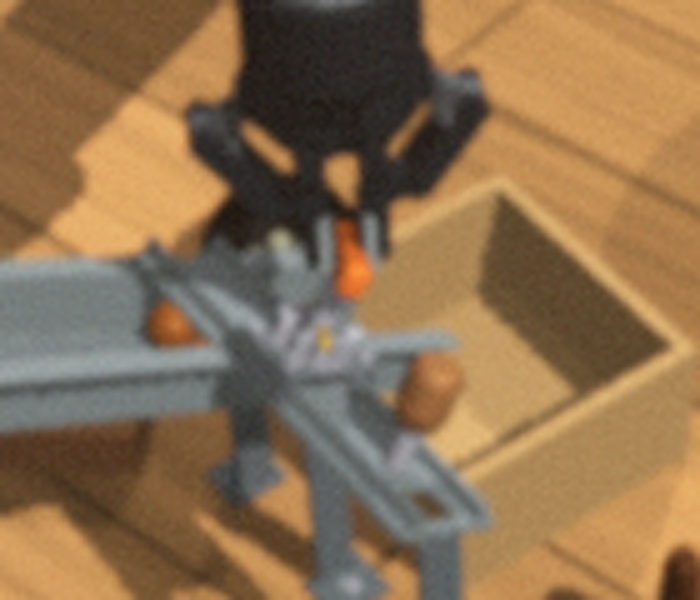

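```bash
python3 -m crank '[{"x":0.016,"y":0.03,"z":-0.05,"roll":0},{"x":0,"y":0,"z":0,"roll":0}]' 1 20; python3 -m crank '[{"x":0,"y":0,"z":0,"roll":0},{"x":0,"y":0,"z":0,"roll":0},{"x":0,"y":0,"z":0,"roll":0},{"x":0,"y":0,"z":0,"roll":0}]' 0.6
python3 - <<'E'
from station import ctrl
from h import *
o=ctrl.get_obs()
print(o["tool_pos"],o["contact_force"],o["wrist_torque"],o["opening"])
w=ctrl.get_image("wrist");cv2.imwrite("pics/w10.png",w["img"][:,:,::-1])
s=ctrl.get_image("scene")["img"][190:310,220:360]
cv2.imwrite("pics/s10.png",cv2.resize(s,None,fx=5,fy=5,interpolation=cv2.INTER_CUBIC)[:,:,::-1])
E
```

```text
t: 8.3
tool_pos: [0.5943, 0.0617, 0.2477]
tool_rot: [1.285, -2.855, 0.018]
contact_force: [-14.7, -17.2, 15.7]
opening: 0.0118
t: 8.8
tool_pos: [0.596, 0.0683, 0.2442]
tool_rot: [1.296, -2.861, -0.001]
contact_force: [0.3, 0.1, -0.2]
opening: 0.0343
[0.59596913 0.0682651  0.24420254] [ 0.30815568  0.05357109 -0.18848859] [-0.00457012 -0.06533935  0.02518297] 0.03432353457842321
```

View pics/w10.png

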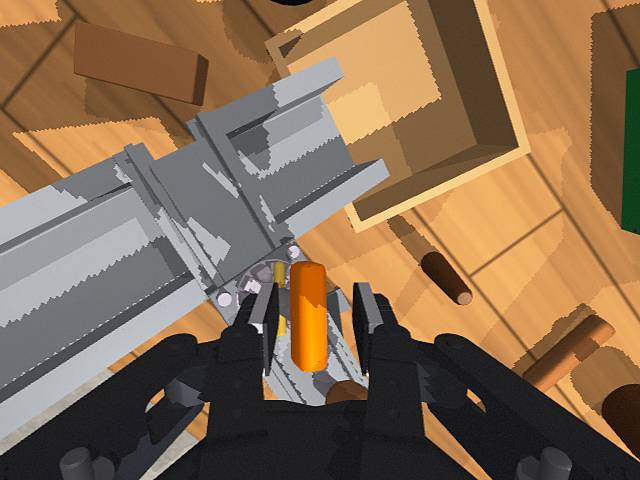

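View pics/s10.png

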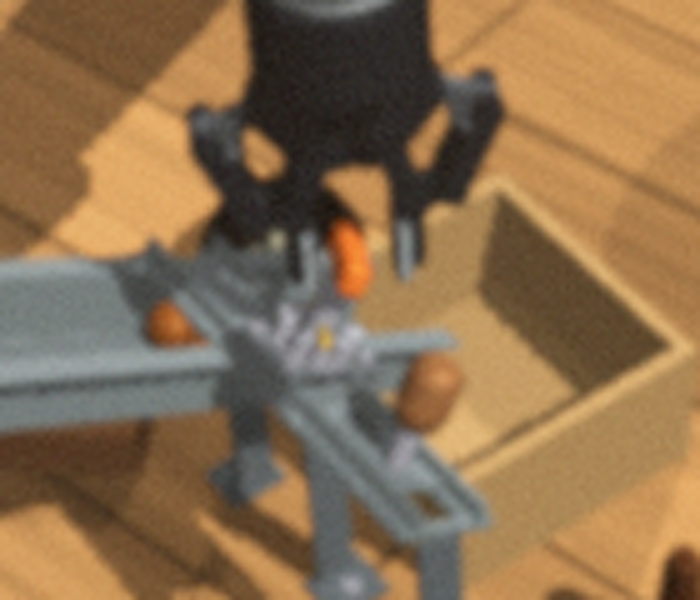

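Released, with the force back at zero. I rise clear and check the handle's angle and height.

```bash
python3 -m crank '[{"x":0,"y":0,"z":-0.6,"roll":0},{"x":0,"y":0,"z":-0.8,"roll":0},{"x":0,"y":0,"z":-0.6,"roll":0},{"x":0,"y":0,"z":0,"roll":0},{"x":0,"y":0,"z":0,"roll":0}]'
python3 - <<'E'
from station import ctrl
from h import *
w=ctrl.get_image("wrist");s=ctrl.get_image("scene");o=ctrl.get_obs()
cv2.imwrite("pics/w11.png",w["img"][:,:,::-1])
hw=blob(mask(w["img"],(5,190,120),(20,255,255),(240,180,360,320)));hs=blob(mask(s["img"],(5,180,120),(18,255,255),(275,225,305,255)))
print(hw,hs);print(o["tool_pos"],tri(w,hw[0],s,hs[0]))
r=hw[2];b=cv2.boxPoints(r);e=sorted([(np.linalg.norm(b[i]-b[(i+1)%4]),i) for i in range(4)])
i,j=e[0][1],e[1][1];A=(b[i]+b[(i+1)%4])/2;B=(b[j]+b[(j+1)%4])/2
for f in(-.006,.006):
  d=onplane(w,A,.24+f)-onplane(w,B,.24-f);print(np.degrees(np.arctan2(d[1],d[0])),np.linalg.norm(d))
c=s["img"][220:300,240:340];cv2.imwrite("pics/s11.png",cv2.resize(c,None,fx=7,fy=7,interpolation=cv2.INTER_CUBIC)[:,:,::-1])
E
```

```text
t: 9.52
tool_pos: [0.5959, 0.068, 0.3637]
tool_rot: [1.296, -2.861, -0.001]
contact_force: [0.5, -0.3, -0.1]
opening: 0.0345
(array([311.53492334, 234.70102215]), array([ 301,  205,   22,   61, 1174], dtype=int32), ((311.4861755371094, 234.97406005859375), (60.16337585449219, 20.335063934326172), 88.49256896972656)) (array([289.73493976, 240.91566265]), array([287, 234,   7,  15,  83], dtype=int32), ((290.0, 241.0), (14.0, 6.0), 90.0))
[0.5955516  0.06788991 0.36243098] (array([0.59702476, 0.0676312 , 0.24815973]), np.float64(2.485870223540504e-06))
-129.81258654324304 0.04726928237616542
-130.25316886131293 0.054438964809006125
```

View pics/w11.png

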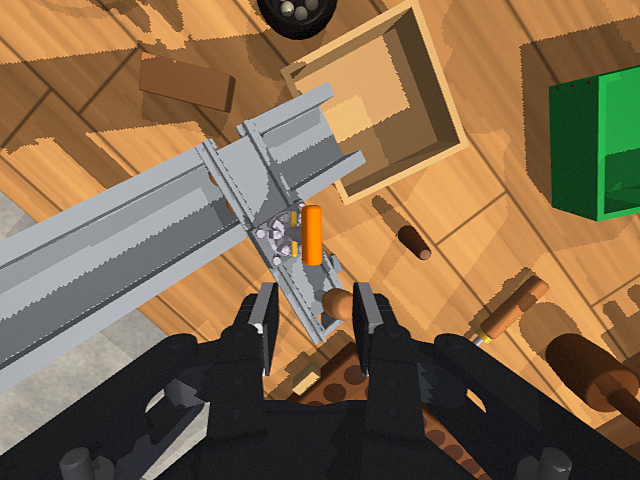

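View pics/s11.png

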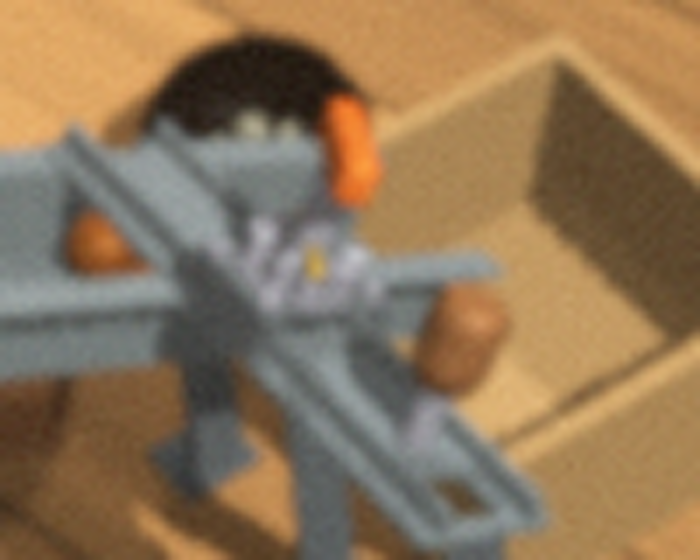

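The pin rests out about 10 mm, turned about 60°, so it is in its notch. The crop shows the bar clear of the collar. Next is the knob: roll back, then move over it.

```bash
python3 -m crank '[{"x":0,"y":0,"z":0,"roll":0.91},{"x":0,"y":0,"z":0,"roll":0.91},{"x":0,"y":0,"z":0,"roll":0.91},{"x":0,"y":0,"z":0,"roll":0.91},{"x":0,"y":0,"z":0,"roll":0.91},{"x":0,"y":0,"z":0,"roll":0.91},{"x":0,"y":0,"z":0,"roll":0.91},{"x":0,"y":0,"z":0,"roll":0.91},{"x":0,"y":0,"z":0,"roll":0.91},{"x":0,"y":0,"z":0,"roll":0.91}]' 0.48
python3 - <<'E'
from station import ctrl
from h import *
w=ctrl.get_image("wrist");o=ctrl.get_obs()
cv2.imwrite("pics/w12.png",w["img"][:,:,::-1])
plan(o,(.6255,.136,.224),np.radians(75.5))
E
```

```text
t: 10.88
tool_pos: [0.5956, 0.0679, 0.3626]
tool_rot: [-0.384, -3.115, 0.001]
contact_force: [0.3, -0.4, -0.3]
opening: 0.0443
tilt z [-0.0033  0.     -1.    ] y heading 75.83 shift full-scales [-0.212  1.225  2.31 ]
roll (before or after shift) tool-z turn fs 0.048 deg world -0.33
shift in axes after roll [-0.205  1.226  2.31 ]
```

View pics/w12.png

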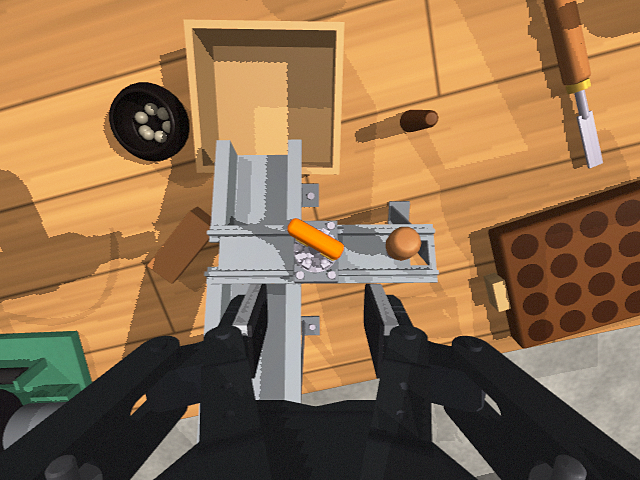

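```bash
python3 -m crank '[{"x":-0.1,"y":0.6,"z":0.2,"roll":0.05},{"x":-0.1,"y":0.62,"z":0.5,"roll":0},{"x":0,"y":0,"z":0.6,"roll":0},{"x":0,"y":0,"z":0,"roll":0},{"x":0,"y":0,"z":0,"roll":0}]'
python3 - <<'E'
from station import ctrl
from h import *
w=ctrl.get_image("wrist");o=ctrl.get_obs()
cv2.imwrite("pics/w13.png",w["img"][:,:,::-1])
plan(o,(.6255,.136,.224),np.radians(75.5))
E
```

```text
t: 11.55
tool_pos: [0.6257, 0.1357, 0.2876]
tool_rot: [0.388, 3.117, 0.0]
contact_force: [-0.1, 0.3, 0.2]
opening: 0.0446
tilt z [ 2.4e-03  2.0e-04 -1.0e+00] y heading 75.81 shift full-scales [0.014 0.003 1.078]
roll (before or after shift) tool-z turn fs 0.045 deg world -0.31
shift in axes after roll [0.014 0.002 1.078]
```

View pics/w13.png

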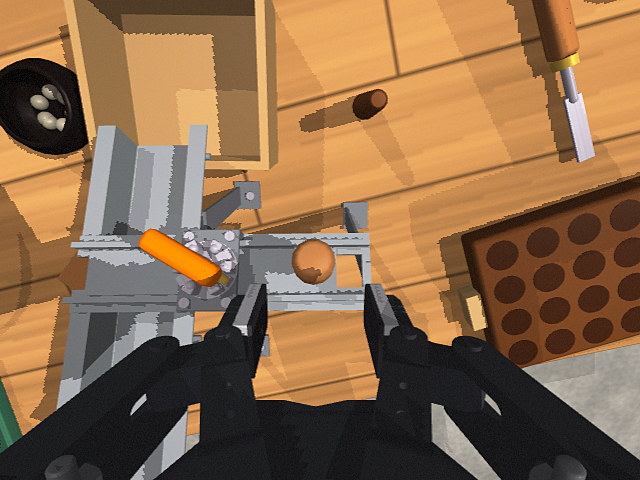

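The knob at (313,261) is centred between the pads (253..378), and the handle end at (215,278) is clear of the left finger. I descend and grip.

```bash
python3 -m crank '[{"x":0.01,"y":0,"z":0.6,"roll":0},{"x":0,"y":0,"z":0.47,"roll":0},{"x":0,"y":0,"z":0,"roll":0},{"x":0,"y":0,"z":0,"roll":0}]'; python3 -m crank '[{"x":0,"y":0,"z":0,"roll":0},{"x":0,"y":0,"z":0,"roll":0},{"x":0,"y":0,"z":0,"roll":0}]' 1 30
python3 - <<'E'
from station import ctrl
from h import *
w=ctrl.get_image("wrist");cv2.imwrite("pics/w14.png",w["img"][:,:,::-1])
E
```

```text
t: 12.1
tool_pos: [0.6261, 0.1359, 0.2254]
tool_rot: [0.388, 3.114, 0.001]
contact_force: [-0.2, 0.3, 0.4]
opening: 0.0443
t: 12.48
tool_pos: [0.6261, 0.1359, 0.2254]
tool_rot: [0.388, 3.114, 0.0]
contact_force: [-1.6, -0.9, 6.7]
opening: 0.0244
```

View pics/w14.png

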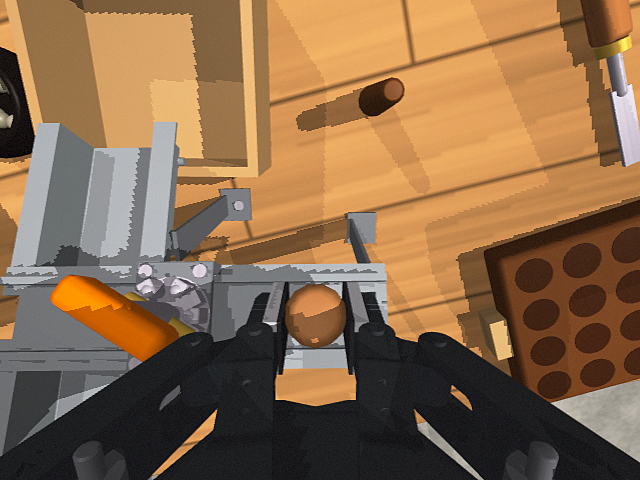

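```bash
python3 -m crank '[{"x":0,"y":0.1,"z":0,"roll":0},{"x":0,"y":0.15,"z":0,"roll":0},{"x":0,"y":0.15,"z":0,"roll":0},{"x":0,"y":0.15,"z":0,"roll":0},{"x":0,"y":0.15,"z":0,"roll":0},{"x":0,"y":0.15,"z":0,"roll":0},{"x":0,"y":0.15,"z":0,"roll":0},{"x":0,"y":0.1,"z":0,"roll":0},{"x":0,"y":0,"z":0,"roll":0}]'
```

```text
t: 13.65
tool_pos: [0.6418, 0.2009, 0.2255]
tool_rot: [0.387, 3.115, 0.002]
contact_force: [-2.8, 1.2, 7.1]
opening: 0.0247
```

```bash
python3 -m crank '[{"x":0,"y":0.04,"z":0,"roll":0},{"x":0,"y":0.04,"z":0,"roll":0},{"x":0,"y":0.04,"z":0,"roll":0},{"x":0,"y":0,"z":0,"roll":0},{"x":0,"y":0,"z":0,"roll":0}]'
```

```text
t: 14.28
tool_pos: [0.6423, 0.2027, 0.2253]
tool_rot: [-0.391, -3.116, 0.014]
contact_force: [-9.3, -14.6, 9.5]
opening: 0.024
```

```bash
python3 -m crank '[{"x":0,"y":-0.05,"z":0,"roll":0},{"x":0,"y":0,"z":0,"roll":0},{"x":0,"y":0,"z":0,"roll":0}]' 0.48; python3 -m crank '[{"x":0,"y":0,"z":-0.4,"roll":0},{"x":0,"y":0,"z":-0.8,"roll":0},{"x":0,"y":0,"z":-0.8,"roll":0},{"x":0.4,"y":0,"z":-0.6,"roll":0},{"x":0,"y":0,"z":0,"roll":0},{"x":0,"y":0,"z":0,"roll":0}]'
python3 - <<'E'
from station import ctrl
from h import *
w=ctrl.get_image("wrist");s=ctrl.get_image("scene");t=ctrl.get_image("top")
cv2.imwrite("pics/w15.png",w["img"][:,:,::-1])
cv2.imwrite("pics/s15.png",s["img"][:,:,::-1])
E
```

```text
t: 14.65
tool_pos: [0.6421, 0.2046, 0.2223]
tool_rot: [-0.387, -3.117, -0.0]
contact_force: [0.5, 0.1, -0.0]
opening: 0.0446
t: 15.4
tool_pos: [0.6188, 0.2103, 0.3775]
tool_rot: [-0.387, -3.117, 0.001]
contact_force: [0.7, 0.1, -0.5]
opening: 0.0442
```

View pics/w15.png

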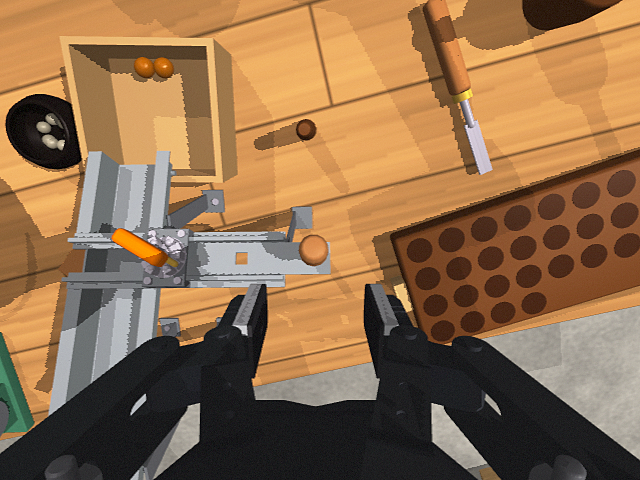

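View pics/s15.png

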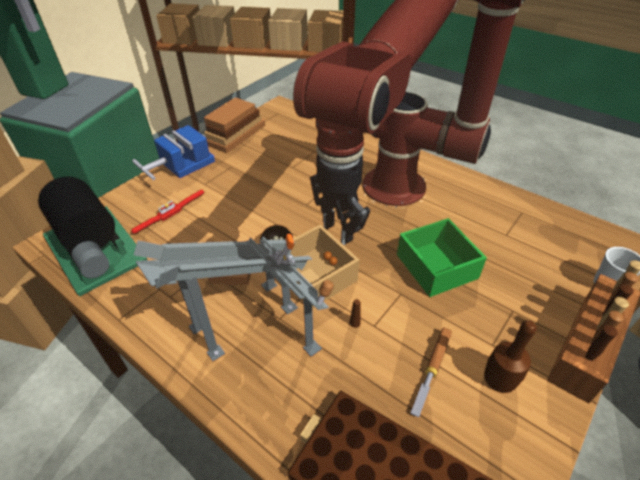

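Both marbles lie in the tan box (wrist view (144,68) and (163,68)), the knob is slid out to (313,250), and the handle is still turned out. I check the slide distance numerically.

```bash
python3 - <<'E'
from station import ctrl
from h import *
w=ctrl.get_image("wrist");s=ctrl.get_image("scene");t=ctrl.get_image("top")
kw=blob(mask(w["img"],(5,110,60),(16,215,255),(296,230,329,268)))
ks=blob(mask(s["img"],(5,110,60),(14,215,230),(316,278,336,300)))
print(kw,ks);K,e=tri(w,kw[0],s,ks[0]);u=np.array([np.cos(np.radians(75.5)),np.sin(np.radians(75.5)),0])
K0=np.array([.6247,.1361,.2299]);print(K,e,(K-K0)@u)
hw=blob(mask(w["img"],(5,190,120),(20,255,255),(100,215,190,275)));hs=blob(mask(s["img"],(5,180,120),(18,255,255),(275,225,305,255)))
print("handle",tri(w,hw[0],s,hs[0]))
c=w["img"][190:310,60:340];cv2.imwrite("pics/w16.png",cv2.resize(c,None,fx=2.8,fy=2.8,interpolation=cv2.INTER_CUBIC)[:,:,::-1])
E
```

```text
(array([313.08669951, 245.97241379]), array([ 296,  230,   33,   37, 1015], dtype=int32), ((312.0, 248.0), (36.0, 32.0), 90.0)) (array([325.82119205, 288.11258278]), array([319, 281,  14,  16, 151], dtype=int32), ((325.8000183105469, 288.0999755859375), (11.067971229553223, 16.12761688232422), 18.434947967529297))
[0.63820562 0.20235594 0.22431534] 0.003589120397067811 0.06752706788245806
handle (array([0.59634301, 0.06750482, 0.24862338]), np.float64(0.002256485559792676))
```

View pics/w16.png

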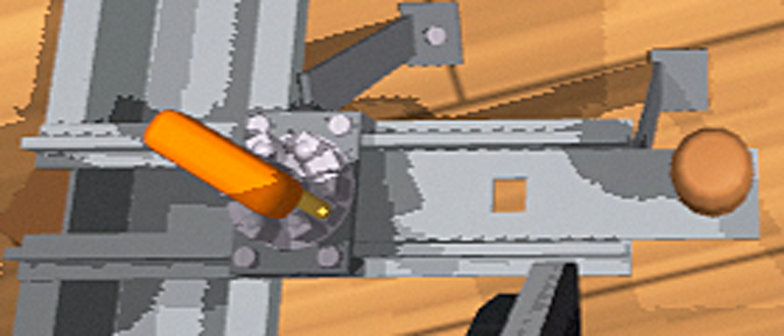

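The measured slide is 67.5 mm, with about 3 mm uncertainty because the mask clipped. I grip once more and press it against the stop to be sure.

```bash
python3 -m crank '[{"x":-0.4,"y":0,"z":0.6,"roll":0},{"x":0,"y":0,"z":0.8,"roll":0},{"x":0,"y":0,"z":0.8,"roll":0},{"x":0,"y":0,"z":0.35,"roll":0},{"x":0,"y":0,"z":0,"roll":0},{"x":0,"y":0,"z":0,"roll":0}]'; python3 -m crank '[{"x":0,"y":0,"z":0,"roll":0},{"x":0,"y":0,"z":0,"roll":0},{"x":0,"y":0,"z":0,"roll":0}]' 1 30; python3 -m crank '[{"x":0,"y":0.05,"z":0,"roll":0},{"x":0,"y":0.05,"z":0,"roll":0},{"x":0,"y":0,"z":0,"roll":0},{"x":0,"y":0,"z":0,"roll":0}]'
```

```text
t: 16.45
tool_pos: [0.6434, 0.2044, 0.2285]
tool_rot: [0.387, 3.114, 0.002]
contact_force: [1.2, -0.6, 0.3]
opening: 0.0442
t: 16.82
tool_pos: [0.643, 0.2023, 0.2292]
tool_rot: [0.389, 3.114, -0.005]
contact_force: [-3.2, -6.1, 5.7]
opening: 0.0242
t: 17.32
tool_pos: [0.6432, 0.2027, 0.229]
tool_rot: [-0.393, -3.116, 0.024]
contact_force: [-10.2, -23.4, 9.4]
opening: 0.0246
```

The knob holds rigidly at the same place (y 0.2027) under 23 N, so it is at its stop. I unload, release and retreat.

```bash
python3 -m crank '[{"x":0,"y":-0.09,"z":0,"roll":0},{"x":0,"y":0,"z":0,"roll":0},{"x":0,"y":0,"z":0,"roll":0}]' 0.48; python3 -m crank '[{"x":0,"y":0,"z":-0.4,"roll":0},{"x":0,"y":0,"z":-0.8,"roll":0},{"x":0,"y":0,"z":-0.8,"roll":0},{"x":0.5,"y":0.3,"z":-0.6,"roll":0},{"x":0.5,"y":0.3,"z":0,"roll":0},{"x":0,"y":0,"z":0,"roll":0},{"x":0,"y":0,"z":0,"roll":0},{"x":0,"y":0,"z":0,"roll":0}]'
python3 - <<'E'
from station import ctrl
import cv2
cv2.imwrite("pics/w17.png",ctrl.get_image("wrist")["img"][:,:,::-1])
cv2.imwrite("pics/t17.png",ctrl.get_image("top")["img"][:,:,::-1])
E
```

```text
t: 17.7
tool_pos: [0.6425, 0.2053, 0.2262]
tool_rot: [0.387, 3.117, 0.001]
contact_force: [0.4, -0.1, -0.3]
opening: 0.0445
t: 18.7
tool_pos: [0.5933, 0.2539, 0.3806]
tool_rot: [-0.389, -3.116, 0.001]
contact_force: [-0.3, -0.2, 0.3]
opening: 0.0445
```

View pics/w17.png

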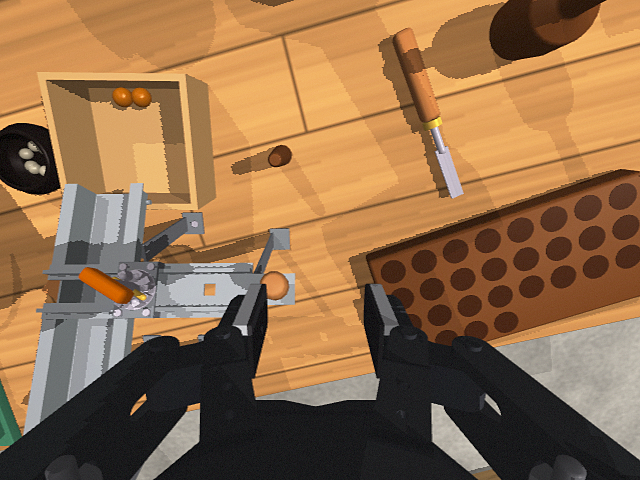

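View pics/t17.png

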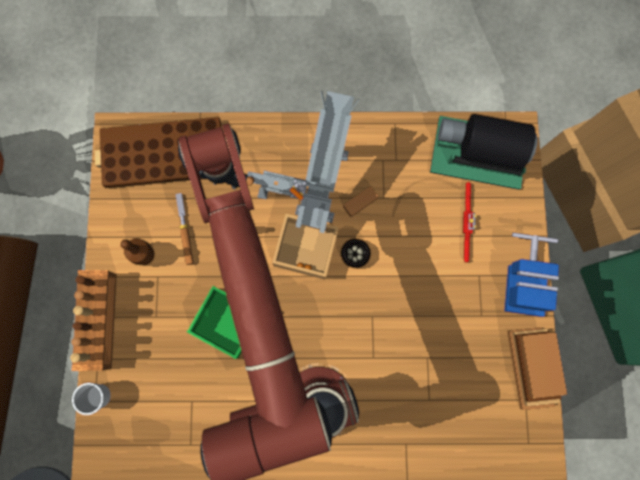

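The marbles are at rest in the tan box at (122,97) and (142,97). The pin is turned out, the knob is out at (275,285), the bench items look unmoved, and the arm touches nothing.

```bash
python3 -c "
from station import ctrl
print(ctrl.finish_job())"
```

```text
the job is handed in; nothing more can be done
None
```

Both amber marbles ran down into the catch box, and the job is handed in at about 19 s of the 51 s allowed.

- **Pin:** I pulled it out about 16 mm by the T-handle, turned it about +60° and released it into its rest notch. After release the camera put it about 10 mm out at about 61°, and it was still there after the shutter was opened. When I first tried to lower it while still gripped, it bound, with a tool force of about 40 N (26 N of it upward). I eased off and let the spring seat it instead.
- **Shutter:** I slid it open by the knob until it stopped. The camera measured 67.5 mm of travel rather than 70 mm, but the knob mask was cut off and the two views missed each other by 3.6 mm. To check, I gripped the knob again and pressed with 23 N. It did not move, so I take that as the stop.
- **Last pictures:** the marbles are at rest in the tan box, the pin is still out and the shutter is open. The other items on the bench look unmoved, and the force on the tool is zero.

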